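# Reset and restart a tripped machine control box with a stylus

## Task

Draw the orange-handled stylus out of its holder by its bare steel shaft, lay it on the middle of the black rubber rest and let go, then take it again by its orange handle, push the recessed red button of the tripped control box fully in with its tip for about a second, and lay it back there. Then turn the start knob on the box clockwise to its stop, hold it there for about a second and let it spring back. Never put the fingers to the red button or its guard, press the green button, drop the stylus or disturb the other things on the bench.

Things in the scene. Friction and masses are not known exactly. Their poses are not given: they have to be found in the camera images.
- stylus_center (a point): Mid-point of the loose stylus, on its axis; x runs along it to the tip. 170 mm long: orange square handle 20 x 20 mm from x = -85 to +15 mm, then bare steel square shaft 10 x 10 mm from +15 to +85 mm (the last 6 mm an 8 mm square tip). 60 to 130 g, balances 6 mm behind this point. It lies level on its handle, axis 10 mm above what it lies on, the shaft in the air.
- holder_mouth (a point): Middle of the open mouth of the fixed blue holder, 30 mm above the bench, on the pocket's axis. x points straight out of the mouth, roughly away from the robot. At the start the stylus handle is inside and 65 to 73 mm of bare shaft sticks out; it is free once drawn out along x by over 104 mm. Left or right of the robot, opposite the rest.
- holder: The blue holder, fixed: origin on the bench under its mouth, x out of the mouth. 110 mm deep (x = -110 to 0), 50 mm wide, 52 mm high; its pocket is 28 mm wide, 26 mm high, 104 mm deep, roofed and closed at the back, floor 20 mm above the bench.
- rest: Fixed tool rest: a flat wooden board with a black rubber top, 220 mm (its x) by 130 mm (its y), 15 mm high; origin at the centre of its underside. On the side opposite the holder.
- red_face (a point): Centre of the red button's front face when out: a level cylinder of 17 mm diameter, its axis 75 mm above the bench. x = the direction to push (level, into the box, away from the robot). The face is 30 mm inside the front end of its guard (red_module) and 15 mm in front of the box. Red and green may be either way round, 90 mm apart.
- green_face (a point): The same point on the green button, which must not be pressed.
- red_module: Fixed black U-shaped guard around the red button, open at the top and front; origin on the box's front face on the button's axis, x into the box. It sticks out 45 mm. Its channel is 22 mm wide, the floor 14 mm below the axis; the cheeks reach 16 mm above the axis and are 10 mm thick.
- red_button (a joint): How far the red button is pushed in, 0 (out) to 0.008 m (fully in). It starts to move at 2 N and needs 5.2 N fully in; springs back.
- green_button (a joint): The same for the green button.
- control_box: Fixed grey control box, 120 mm deep (x) by 200 mm wide (y) by 120 mm high; origin at the centre of its underside. Its front (-x) carries the two button modules, which stick out 45 mm; its top carries the knob and a display.
- knob_grip (a point): Point on the vertical axis of the black start knob, at the height to grip: the middle of its bar, 151 mm above the bench. The bar is 56 mm long (along this frame's x, which turns with the knob), 16 mm thick and reaches from 16 mm below this point to 14 mm above; under it is a round disc of 52 mm diameter, 12 mm thick, on the box top.
- start_knob (a joint): Angle of the start knob, clockwise seen from above: 0 at rest, stop at 1.05 rad (60 degrees). A spring drives it back: 0.05 N m at rest, 0.155 N m at the stop.
- marker: White marker pen with black cap, 100 x 12 x 12 mm, lying on the bench between the robot and the box; loose bystander, origin on its underside; leave it alone.
- square: Dark steel try square, 90 x 121 mm, 20 mm high; loose bystander, origin on its underside; leave it alone.
- caliper: Steel caliper lying flat, 200 mm long, 13 mm high; loose bystander, origin on its underside; leave it alone.
- oil_can: Green oil bottle, 54 mm diameter, 130 mm high; loose bystander, origin on its underside; leave it alone.
- mug: Blue mug, 80 mm diameter, 90 mm high; loose bystander, origin on its underside; leave it alone.

How it is judged (in metres and radians):
On the way, in this order (a step that is already met when the one before it is completed fails the run):
1. the stylus, out of its holder, lies on the tool rest and is let go (x of stylus_center in the frame of rest between -0.06 and 0.06 m and y of stylus_center in the frame of rest between -0.06 and 0.06 m and height (world z) of stylus_center between 0.018 and 0.032 m and contact force between the fingers and stylus below 0.1 N and linear speed of stylus below 0.03 m/s), for 0.2 s.
2. held by its handle, the stylus pushes the red button fully in (value of joint red_button above 0.0065 m and contact force between stylus and red_module above 1 N and contact force between the fingers and stylus above 1 N and x of the grasp point in the frame of stylus_center below 0.022 m), for 0.2 s.
3. the stylus lies on the tool rest again and is let go (all of step 1), for 0.2 s.
4. the start knob is held at its stop (value of joint start_knob above 0.95 rad), for 0.2 s.
At the end, for the whole second after the job is handed in: The stylus lies still on the tool rest, let go, its mid-point at least 5 mm inside the long edges and within 60 mm of the middle lengthwise; the start knob has sprung back (within 0.1 rad of rest) and both buttons are out (within 2 mm) (all of step 3 and value of joint start_knob below 0.1 rad and value of joint each of red_button, green_button below 0.002 m); the robot touches nothing.
It fails at once if a finger touches the red button's module (contact force between the fingers and red_module above 1 N).
It fails at once if the green button is pressed (more than 3 mm) (value of joint green_button above 0.003 m).
It fails at once if the stylus is dropped (falls freely faster than 0.7 m/s) (contact force between the fingers and stylus below 0.01 N and linear speed of stylus above 0.7 m/s).
It fails at once if a bystander is moved by more than 30 mm (distance of any of marker, square, caliper, oil_can, mug from where it was at the start of the episode above 0.03 m).
It also fails if it takes over 72 s, if anything falls off the work surface, if the arm or the gripper's body presses on something with over 40 N, if the wrist force passes 120 N, or if a joint passes its speed limit or range.

## Robot

A 6-joint arm with a two-finger parallel gripper is mounted at the origin on the work surface. World frame = base frame: x ahead of the robot, y to its left, z up, the work surface at z = 0. Lengths are in m, angles in degrees, forces in N, time in s.
With the tool pointing down it reaches from about 0.3 to 0.75 m from the base axis. Payload 8.5 kg.
Tool frame: the origin (TCP) lies at the very end of the fingers, on their centre line; the grasp point (between the pads) lies 19 mm behind it; z points along the fingers, y is the line along which they close (so a half turn about z gives the same grasp; the last joint's range is limited). The gripper opens to 85 mm and grips with 20 to 120 N. Pads are 22 mm wide; open, the fingers measure 114 mm over their backs; the gripper's body (76 mm by 85 mm) begins 54 mm behind the grasp point. The pads swing forward as they close: fully open they stand 13 mm farther back than shut.
Start: joints at [56.075, 21.807, 74.336, -0, 83.858, -12.336], TCP at [0.202, 0.511, 0.231] pointing down, gripper open.
Joint ranges: [-178.18, 178.18], [-50.72, 133.34], [12.68, 142.11], [-81.47, 261.47], [9.98, 163.14], [-165.26, 165.26]. Speed limits (degrees/s): [136.94, 136.94, 180, 180, 180, 180].

## Interface

Orientations are given as a 3x3 rotation matrix whose columns are the frame's x, y, z axes.
In Python, from rig import env, imaging gives the robot as it stands. The module is installed in compiled form; this text tells all that it offers.
- The arm moves only by the tool arm_command, never from a script. Its arguments are lists of equal length, an entry for each row: "turn": the turn, a rotation vector about the tool's x, y, z in units of 5 degrees (1.0 is 5 degrees), a list of three; "xyz": the shift along the tool's x, y, z in units of 50 mm (1.0 is 50 mm), a list of three; "claw": the finger opening in mm, from 0 to 85.4. A call has 1 to 12 rows; each row shifts and turns the commanded pose from where the row before left it, along the tool's axes as they then stand; what a row does not reach is not made up. A row lasts 1/10 s, in which the tool goes at most 50 mm and 8.59 degrees, less where a joint would pass 70% of its speed; a pose out of reach is approached as far as the arm can. A call is refused whole if a number of a shift passes 1 or a number of a turn 1, either way. A call with a gripper value outside its range is refused whole. The fingers move at their own pace and stop on an object; "squeeze" is the grip in N (left out, the last holds). Time passes only in rows, so rows that do not move let the fingers close. It gives the time, the measured TCP pose, the force, the opening and the grip force at its end, in the units of the state.
- env.observe(): the state, without advancing time (a new reading comes with each control period).
- imaging.get_image(name): name is "scene" or "side" or "wrist"; returns (picture, depth): 384x512x3 uint8, blue, green, red; 384x512 float32, m along the optical axis (not along the pixel's ray), 0 where there is no reading.
- imaging.camera_info(name): a dict with "camera_matrix" (3x3 intrinsics, pixels), "k1" (the pictures are not rectified: a ray, as slopes to the right and down, at radius r is drawn at 1 + k1 r^2 times it, then the intrinsics apply), "rvec" (rotation vector, rad) and "tvec" (3), from world to camera coordinates, as OpenCV has them. Camera axes: x right, y down, z forward; pixel columns grow to the right and rows downward; lengths in m; the calibration is good to about 2 mm. A picture is of the moment at which its call begins: read the wrist's pose just before it. camera_info takes no time and is no camera call; for the wrist camera it gives the pose at the moment of the call.
- env.close_job(): hands the job in; it is judged then, once.
The state is a dict: "time_s": time; "q": joint angles; "qvel": joint speeds; "joint_efforts": joint torques, N m; "position": TCP position; "tool_rot": TCP orientation; "ft_force": force on the tool from outside, world axes, zero at the start; "wrist_torque": the same for the moment, N m; "grip_width": finger opening in m; "gripper_force": force on a finger pad.
Only numpy, scipy, OpenCV 4.12 (cv2) and the standard library are available. Lean on these libraries where they do the work, as an engineer would, in place of code of your own. Each camera call takes 0.05 s, during which the arm holds its last target. There are 200 camera calls.

## Working session

There is one attempt and no reset: what is moved stays moved. The work goes in short steps, Python scripts to look and compute and a tool call to move; the robot and the scene stay as the last step left them, time stands still between calls to the robot, and variables do not carry over. Pictures are saved under pics/ and viewed, at most 10 in all, crops included, and the job is handed in when it is done.

Besides the shell and the picture viewer there is one more tool, called after ">>>" by a JSON object that holds its "api" and its "payload". arm_command: Moves the arm, as the interface text tells. Its arguments: {"type":"object","properties":{"turn":{"type":"array"},"xyz":{"type":"array"},"claw":{"type":"array"},"squeeze":{"type":"number"}},"required":["turn","xyz","claw"]}

```bash
mkdir -p pics; cat > h.py <<'E'
import numpy as np, cv2
from rig import env, imaging
def cam(n):
    c=imaging.camera_info(n); R=cv2.Rodrigues(np.array(c["rvec"],float))[0]
    return np.array(c["camera_matrix"],float),float(c["k1"]),R,np.array(c["tvec"],float).ravel()
def shot(n,save=None):
    c=cam(n); im,d=imaging.get_image(n)
    np.savez(f"/tmp/{save or n}.npz",im=im,d=d,K=c[0],k1=c[1],R=c[2],t=c[3])
    if save: cv2.imwrite(f"pics/{save}.png",im)
    return load(save or n)
def load(s):
    z=np.load(f"/tmp/{s}.npz"); return z
def cloud(z):
    K,k1=z['K'],float(z['k1']); h,w=z['d'].shape
    u,v=np.meshgrid(np.arange(w),np.arange(h))
    p=np.stack([u,v],-1).reshape(-1,1,2).astype(np.float64)
    n=cv2.undistortPoints(p,K,np.array([k1,0,0,0,0.])).reshape(h,w,2)
    d=z['d'][...,None]; c=np.concatenate([n*d,d],-1)
    P=(c-z['t'])@z['R']; P[z['d']==0]=np.nan
    return P
def proj(z,P):
    return cv2.projectPoints(np.array(P,float).reshape(-1,1,3),cv2.Rodrigues(z['R'])[0],z['t'],z['K'],np.array([float(z['k1']),0,0,0,0]))[0].reshape(-1,2)
E
python3 - <<'E'
from h import *
a=shot("scene","s1"); b=shot("side","d1"); c=shot("wrist","w1")
for z in (a,b,c): print((-z['R'].T@z['t']).round(3), z['R'][2].round(2), z['k1'])
cv2.imwrite("pics/all1.png",cv2.resize(np.vstack([np.hstack([a['im'],b['im']]),np.hstack([c['im'],c['im']*0])]),(800,600)))
o=env.observe(); print({k:np.round(v,3).tolist() for k,v in o.items()})
E
```

```text
[1.13  0.346 1.246] [-0.43 -0.26 -0.86] 0.035296727005327586
[ 0.276 -1.07   0.757] [ 0.23  0.84 -0.5 ] -0.17509422084089835
[0.136 0.537 0.374] [ 0.26 -0.1  -0.96] -0.08057217920568915
{'time_s': 0.15, 'q': [56.076, 21.832, 74.373, 0.0, 83.859, -12.336], 'qvel': [0.006, -0.162, -0.215, 0.061, -0.011, 0.056], 'joint_efforts': [0.002, -44.862, -23.134, -0.0, 0.004, 0.0], 'position': [0.202, 0.511, 0.231], 'tool_rot': [[-0.93, 0.368, -0.001], [0.368, 0.93, -0.001], [0.0, -0.001, -1.0]], 'ft_force': [-0.78, -0.201, 1.1], 'wrist_torque': [-0.038, -0.019, -0.062], 'gripper_force': 0.0, 'grip_width': 0.086}
```

View pics/all1.png

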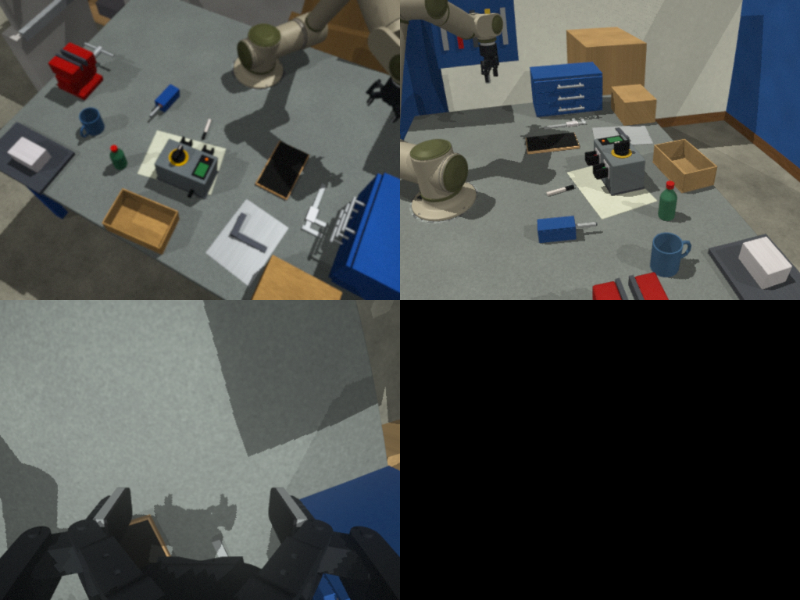

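The overview shows the holder on the robot's right with the shaft pointing away, the rest on its left, and the box in the middle. Next I'll segment the depth clouds by height.

```bash
cat > m1.py <<'E'
from h import *
def rect(n,P):
    if len(P)<8: print(n,"few",len(P));return
    r=cv2.minAreaRect(P[:,:2].astype(np.float32)*1000); print(n,len(P),"c",np.round(r[0],1),"size",np.round(r[1],1),"ang",round(r[2],1),"z med",np.round(np.nanmedian(P[:,2]),4))
for s in ("s1","d1"):
    z=load(s);P=cloud(z);hsv=cv2.cvtColor(z['im'],cv2.COLOR_BGR2HSV).astype(int);H,S,V=hsv[...,0],hsv[...,1],hsv[...,2]
    X,Y,Z=P[...,0],P[...,1],P[...,2]
    work=(X>0.15)&(X<.75)&(np.abs(Y)<.5)
    def big(m):
        n,l,st,_=cv2.connectedComponentsWithStats(m.astype(np.uint8)); 
        return l==1+np.argmax(st[1:,4]) if n>1 else m
    print(s)
    hold=big(work&(H>100)&(H<125)&(S>120)&(Y<0)&(Y>-.45)&(Z>.047)&(Z<.06)); rect("holder top",P[hold])
    c=P[hold].mean(0)
    sh=work&(np.hypot(X-c[0],Y-c[1])<.2)&(S<80)&(Z>.022)&(Z<.045); sh=big(sh); rect("shaft",P[sh])
    rest=big(work&(Y>.05)&(V<60)&(Z>.008)&(Z<.022)); rect("rest",P[rest])
    top=big(work&(Z>.112)&(Z<.128)); rect("boxtop",P[top])
    kb=big(work&(Z>.158)&(Z<.172)&(Y<.25)); rect("knob",P[kb])
    for nm,m in (("red",((H<8)|(H>172))),("green",(H>45)&(H<85))):
        m=work&m&(S>120)&(V>40)&(Z<.11)&(Z>.04)&(X<.62); rect(nm,P[m])
    bt=c[:2]
    gd=work&(V<60)&(Z>.085)&(Z<.097); rect("guard tops",P[gd])
    n,l,st,ce=cv2.connectedComponentsWithStats(gd.astype(np.uint8))
    for i in range(1,n):
        if st[i,4]>8: rect(" g",P[l==i])
E
python3 m1.py
python3 - <<'E'
from h import *
a=load("s1")['im'];b=load("d1")['im']
A=cv2.resize(a[140:270,170:300],(390,390),interpolation=3);B=cv2.resize(b[140:310,160:330],(390,390),interpolation=3)
cv2.imwrite("pics/crop1.png",np.hstack([A,B]))
E
```

```text
s1
holder top 333 c [ 360.8 -262.7] size [ 50.7 108. ] ang 84.5 z med 0.0504
shaft 82 c [ 441.7 -267.7] size [77.9 20.4] ang 3.9 z med 0.0325
rest 2452 c [424.9 301.4] size [122.7 216.4] ang 89.4 z med 0.0138
boxtop 2420 c [626.2  -8.9] size [121.6 201.7] ang 4.3 z med 0.1191
knob 112 c [629.3 -38.2] size [55.4 15.8] ang 5.5 z med 0.1627
red few 0
green few 0
guard tops 225 c [ 636.1 -196.2] size [171.3 578.1] ang 8.9 z med 0.0907
 g 17 c [543.2 -76. ] size [25.9  6.8] ang 17.3 z med 0.0893
 g 20 c [540.8 -43.6] size [22.7  9.6] ang 3.0 z med 0.09
 g 16 c [537.3  14.2] size [19.5  7. ] ang 1.3 z med 0.0905
 g 20 c [534.8  45.7] size [ 9.2 20.5] ang 84.3 z med 0.0901
 g 10 c [594.3  88.5] size [31.2  1.4] ang 4.6 z med 0.0911
 g 20 c [689.7 -64.7] size [ 3.4 31.6] ang 7.3 z med 0.0922
 g 94 c [680.9  28.7] size [ 26.6 141.7] ang 15.8 z med 0.0914
d1
holder top 745 c [ 356.5 -265.6] size [ 50.9 107.6] ang 85.0 z med 0.0532
shaft 156 c [ 445.9 -271. ] size [15.8 63.3] ang 81.7 z med 0.0347
rest 1088 c [423.3 301. ] size [134.7 208.8] ang 88.6 z med 0.0175
boxtop 1375 c [623.1 -11.4] size [122.2 203.2] ang 4.7 z med 0.1218
knob 107 c [625.9 -41.9] size [56.  18.2] ang 7.4 z med 0.165
red few 5
green few 4
guard tops 223 c [538.7 -19.4] size [ 41.4 132.4] ang 4.9 z med 0.0906
 g 47 c [534.1  41.6] size [39.9  9. ] ang 6.4 z med 0.0896
 g 55 c [536.3  10.2] size [40.6 14.6] ang 10.2 z med 0.0908
 g 59 c [541.1 -46.8] size [40.7 12. ] ang 1.6 z med 0.0907
 g 62 c [544.3 -79. ] size [40.5 12. ] ang 3.6 z med 0.0905
```

View pics/crop1.png

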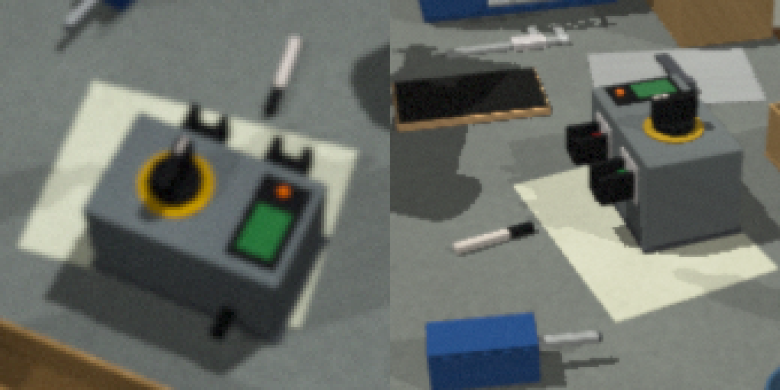

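In the side crop the farther guard (+y) holds red at about (600,135). The nearer one (-y) holds green at about (620,170). The two views agree to about 3 mm, so I can start moving with a script that works out deltas in tool units.

```bash
cat > to.py <<'E'
import sys
from h import *
from scipy.spatial.transform import Rotation as Ro
# usage: x y z yaw ; yaw = world angle of tool x, tool down. turn first, then shift
x,y,z,yaw=map(float,sys.argv[1:5]); o=env.observe(); R=np.array(o['tool_rot']); p=np.array(o['position'])
a=np.radians(yaw); T=np.array([[np.cos(a),np.sin(a),0],[np.sin(a),-np.cos(a),0],[0,0,-1]])
print("t",round(o['time_s'],2),"pos",p.round(4),"turn units",(np.degrees(Ro.from_matrix(R.T@T).as_rotvec())/5).round(3),"shift units after turn",(T.T@(np.array([x,y,z])-p)/.05).round(3),"F",np.round(o['ft_force'],1),"q",np.round(o['q'],0),"w",round(o['grip_width'],4))
E
python3 to.py .50 -.268 .2 174.8
```

```text
t 0.15 pos [0.2022 0.5112 0.2309] turn units [-0.012 -0.005 -3.278] shift units after turn [ -7.343 -14.981   0.617] F [-0.8 -0.2  1.1] q [ 56.  22.  74.   0.  84. -12.] w 0.0858
```

>>> {"api": "arm_command", "payload": {"turn": [[0,0,-0.82],[0,0,-0.82],[0,0,-0.82],[0,0,-0.82],[0,0,0],[0,0,0],[0,0,0],[0,0,0],[0,0,0],[0,0,0],[0,0,0],[0,0,0]], "xyz": [[0,0,0],[0,0,0],[0,0,0],[0,0,0],[-0.2,-0.4,0],[-0.408,-0.83,0],[-0.408,-0.83,0],[-0.408,-0.83,0],[-0.408,-0.83,0],[-0.408,-0.83,0],[-0.408,-0.83,0],[-0.408,-0.83,0]], "claw": [85,85,85,85,85,85,85,85,85,85,85,85]}}

```text
time_s: 1.35
position: [0.3266, 0.1866, 0.2314]
tool_rot: [[-0.996, 0.09, 0.0], [0.09, 0.996, 0.0], [-0.0, 0.0, -1.0]]
ft_force: [0.8, 0.6, -0.8]
grip_width: 0.0851
gripper_force: 0.0
```

>>> {"api": "arm_command", "payload": {"turn": [[0,0,0],[0,0,0],[0,0,0],[0,0,0],[0,0,0],[0,0,0],[0,0,0],[0,0,0],[0,0,0],[0,0,0],[0,0,0],[0,0,0]], "xyz": [[-0.408,-0.83,0.06],[-0.408,-0.83,0.06],[-0.408,-0.83,0.06],[-0.408,-0.83,0.06],[-0.408,-0.83,0.06],[-0.408,-0.83,0.06],[-0.408,-0.83,0.06],[-0.408,-0.83,0.06],[-0.408,-0.83,0.06],[-0.408,-0.83,0.06],[-0.2,-0.4,0],[0,0,0]], "claw": [85,85,85,85,85,85,85,85,85,85,85,85]}}

```text
time_s: 2.55
position: [0.5006, -0.2668, 0.2002]
tool_rot: [[-0.996, 0.093, -0.001], [0.093, 0.996, 0.0], [0.001, 0.0, -1.0]]
ft_force: [-0.2, 0.3, -0.4]
grip_width: 0.0852
gripper_force: 0.0
```

```bash
python3 to.py .50 -.268 .2 174.8; cat > m2.py <<'E'
from h import *
from m1 import rect
E
python3 - <<'E'
from h import *
z=shot("wrist","w2");P=cloud(z);hsv=cv2.cvtColor(z['im'],cv2.COLOR_BGR2HSV).astype(int)
print("cam",(-z['R'].T@z['t']).round(3))
def rect(n,Q):
    if len(Q)<8: print(n,len(Q)); return
    r=cv2.minAreaRect(Q[:,:2].astype(np.float32)*1000); print(n,len(Q),np.round(r[0],1),np.round(r[1],1),round(r[2],1),np.nanpercentile(Q[:,2],[5,50,95]).round(4))
X,Y,Z=P[...,0],P[...,1],P[...,2]
H,S,V=hsv[...,0],hsv[...,1],hsv[...,2]
b=(H>100)&(H<125)&(S>120)&(Z>.045)&(Z<.06)&(Y<-.2)&(Y>-.33)&(X<.43); rect("holder",P[b])
s=(Z>.027)&(Z<.042)&(Y<-.22)&(Y>-.32)&(X>.418)&(X<.51)&(S<90); rect("shaft",P[s])
Q=P[s]; 
if len(Q)>10: print(np.degrees(np.arctan(np.polyfit(Q[:,0],Q[:,1],1)[0])),Q[:,0].min(),Q[:,0].max())
E
```

```text
t 2.55 pos [ 0.5006 -0.2668  0.2002] turn units [ 0.003 -0.009 -0.028] shift units after turn [ 0.009 -0.025  0.004] F [-0.2  0.3 -0.4] q [ -40.   25.   75.   -0.   81. -125.] w 0.0852
cam [ 0.429 -0.261  0.343]
holder 4671 [ 376.2 -267.4] [49.1 73.5] 84.7 [0.0512 0.0525 0.0538]
shaft 605 [ 448.2 -273.2] [ 9.9 60.8] 84.7 [0.0339 0.0354 0.0366]
-5.630903542629081 0.4181107288470468 0.47858528744040313
```

View pics/w2.png

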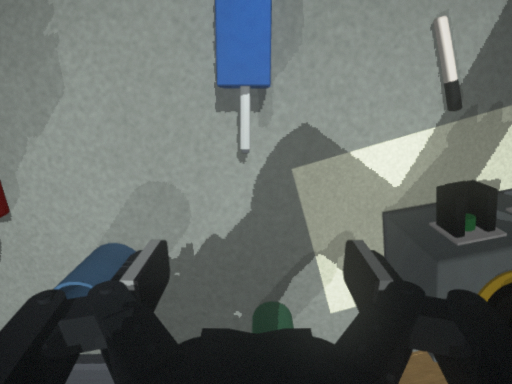

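The wrist view shows the shaft running from (245,88) to (245,150). Green is in the nearer (-y) guard at (470,222), so red is the +y one. The oil bottle (270,320) and mug (110,265) lie beyond the shaft, and I need them located before pulling.

```bash
python3 - <<'E'
from h import *
for s in ("s1","d1"):
    z=load(s);P=cloud(z);X,Y,Z=P[...,0],P[...,1],P[...,2]
    H=cv2.cvtColor(z['im'],cv2.COLOR_BGR2HSV)[...,0]
    m=(Z>.03)&(Z<.2)&(X>.48)&(X<.95)&(Y<-.14)&(Y>-.5)
    n,l,st,_=cv2.connectedComponentsWithStats(m.astype(np.uint8))
    for i in range(1,n):
        if st[i,4]>30:
            Q=P[l==i]; print(s,np.percentile(Q,[1,99],axis=0).round(3).tolist())
E
python3 to.py .437 -.2715 .10 174.7;python3 to.py .437 -.2715 .023 174.7
```

```text
s1 [[0.586, -0.498, 0.031], [0.696, -0.419, 0.092]]
s1 [[0.691, -0.282, 0.031], [0.739, -0.237, 0.131]]
s1 [[0.814, -0.163, 0.031], [0.947, -0.141, 0.083]]
d1 [[0.807, -0.167, 0.03], [0.947, -0.141, 0.081]]
d1 [[0.681, -0.292, 0.031], [0.73, -0.253, 0.131]]
d1 [[0.58, -0.499, 0.031], [0.689, -0.421, 0.092]]
t 2.6 pos [ 0.5001 -0.265   0.2005] turn units [ 0.01  -0.013  0.005] shift units after turn [ 1.245 -0.246  2.01 ] F [ 0.3 -0.1  0.4] q [ -40.   25.   75.    0.   81. -125.] w 0.0851
t 2.6 pos [ 0.5001 -0.265   0.2005] turn units [ 0.01  -0.013  0.005] shift units after turn [ 1.245 -0.246  3.55 ] F [ 0.3 -0.1  0.4] q [ -40.   25.   75.    0.   81. -125.] w 0.0851
```

>>> {"api": "arm_command", "payload": {"turn": [[0,0,0],[0,0,0],[0,0,0],[0,0,0],[0,0,0],[0,0,0],[0,0,0],[0,0,0],[0,0,0]], "xyz": [[0.3,-0.06,0.3],[0.4,-0.08,0.5],[0.4,-0.08,0.6],[0.145,-0.026,0.6],[0,0,0.5],[0,0,0.5],[0,0,0.35],[0,0,0.2],[0,0,0]], "claw": [60,50,50,50,50,50,50,50,50]}}

```text
time_s: 3.5
position: [0.4367, -0.2697, 0.0233]
tool_rot: [[-0.996, 0.09, -0.001], [0.09, 0.996, 0.001], [0.001, 0.001, -1.0]]
ft_force: [0.2, -0.3, -0.3]
grip_width: 0.0499
gripper_force: 0.0
```

```bash
python3 to.py .437 -.2715 .023 174.7; python3 - <<'E'
from h import *
z=shot("wrist","w3")
E
```

```text
t 3.5 pos [ 0.4367 -0.2697  0.0233] turn units [ 0.015 -0.017  0.031] shift units after turn [-0.009 -0.035  0.006] F [ 0.2 -0.3 -0.3] q [ -45.   33.   96.    0.   51. -130.] w 0.0499
```

View pics/w3.png

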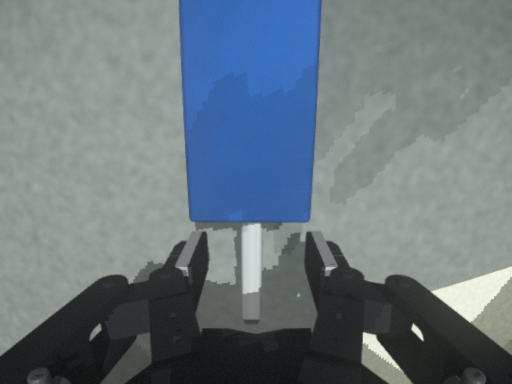

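Shaft at column 252, fingers centred at about 258: roughly 2 mm off, which I correct while closing.

>>> {"api": "arm_command", "payload": {"turn": [[0,0,0],[0,0,0],[0,0,0],[0,0,0],[0,0,0],[0,0,0],[0,0,0],[0,0,0]], "xyz": [[0,-0.04,0],[0,0,0],[0,0,0],[0,0,0],[0,0,0],[0,0,0],[0,0,0],[0,0,0]], "claw": [40,25,0,0,0,0,0,0], "squeeze": 70}}

```text
time_s: 4.35
position: [0.4372, -0.273, 0.0243]
tool_rot: [[-0.996, 0.09, 0.001], [0.09, 0.996, -0.001], [-0.001, -0.001, -1.0]]
ft_force: [0.3, 0.8, 6.5]
grip_width: 0.0076
gripper_force: 70.7
```

>>> {"api": "arm_command", "payload": {"turn": [[0,0,0],[0,0,0],[0,0,0],[0,0,0]], "xyz": [[0,0,-0.02],[-0.15,0,0],[-0.25,0,0],[0,0,0]], "claw": [0,0,0,0]}}

```text
time_s: 4.75
position: [0.4581, -0.2749, 0.0246]
tool_rot: [[-0.996, 0.09, 0.001], [0.09, 0.996, -0.001], [-0.001, -0.0, -1.0]]
ft_force: [-0.6, -0.3, 0.6]
grip_width: 0.0076
gripper_force: 70.0
```

```bash
python3 to.py .437 -.2715 .023 174.7; python3 - <<'E'
from h import *
z=shot("wrist","w4")
E
```

```text
t 4.75 pos [ 0.4581 -0.2749  0.0246] turn units [-0.005  0.01   0.029] shift units after turn [0.427 0.028 0.033] F [-0.6 -0.3  0.6] q [ -44.   34.   93.    0.   53. -129.] w 0.0076
```

View pics/w4.png

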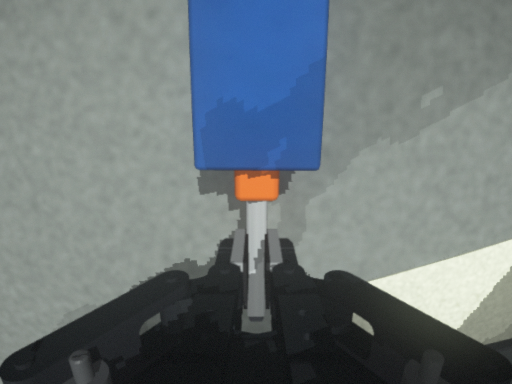

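The handle edge is coming out of the mouth (258,185) and the shaft is centred between the pads. Pulling the rest of the way out, then lifting.

>>> {"api": "arm_command", "payload": {"turn": [[0,0,0],[0,0,0],[0,0,0],[0,0,0],[0,0,0],[0,0,0],[0,0,0],[0,0,0],[0,0,0],[0,0,0],[0,0,0],[0,0,0]], "xyz": [[-0.2,0,0],[-0.3,0,0],[-0.35,0,0],[-0.35,0,0],[-0.35,0,0],[-0.3,0,0],[-0.2,0,0],[-0.1,0,0],[0,0,-0.2],[0,0,-0.5],[0,0,-0.6],[0,0,-0.6]], "claw": [0,0,0,0,0,0,0,0,0,0,0,0]}}

```text
time_s: 6.0
position: [0.5632, -0.2843, 0.1215]
tool_rot: [[-0.996, 0.091, -0.0], [0.091, 0.996, 0.0], [0.0, 0.0, -1.0]]
ft_force: [0.7, 0.5, -0.6]
grip_width: 0.0078
gripper_force: 69.8
```

>>> {"api": "arm_command", "payload": {"turn": [[0,0,0],[0,0,0],[0,0,0],[0,0,-0.4],[0,0,-0.5],[0,0,0],[0,0,0],[0,0,0],[0,0,0]], "xyz": [[0,0,-0.6],[0.2,0,-0.5],[0.4,0,-0.2],[0.5,0,0],[0.5,0,0],[0.5,0,0],[0.4,0,0],[0.2,0,0],[0,0,0]], "claw": [0,0,0,0,0,0,0,0,0]}}

```text
time_s: 6.9
position: [0.4283, -0.2773, 0.1855]
tool_rot: [[-1.0, 0.013, 0.0], [0.013, 1.0, -0.0], [-0.0, -0.0, -1.0]]
ft_force: [-0.7, -0.1, -1.1]
grip_width: 0.0073
gripper_force: 69.9
```

```bash
python3 to.py .467 .301 .18 179; python3 to.py .467 .301 .022 179
```

```text
t 6.9 pos [ 0.4283 -0.2773  0.1855] turn units [-0.005  0.004  0.048] shift units after turn [-0.572 11.579  0.11 ] F [-0.7 -0.1 -1.1] q [ -46.   20.   85.   -0.   75. -135.] w 0.0073
t 6.9 pos [ 0.4283 -0.2773  0.1855] turn units [-0.005  0.004  0.048] shift units after turn [-0.572 11.579  3.27 ] F [-0.7 -0.1 -1.1] q [ -46.   20.   85.   -0.   75. -135.] w 0.0073
```

>>> {"api": "arm_command", "payload": {"turn": [[0,0,0.05],[0,0,0],[0,0,0],[0,0,0],[0,0,0],[0,0,0],[0,0,0],[0,0,0],[0,0,0],[0,0,0],[0,0,0],[0,0,0]], "xyz": [[0,0.3,0],[0,0.6,0],[0,0.75,0],[0,0.75,0],[0,0.75,0],[0,0.75,0],[0,0.75,0],[0,0.75,0],[0,0.75,0],[0,0.75,0],[0,0.75,0],[0,0.75,0]], "claw": [0,0,0,0,0,0,0,0,0,0,0,0]}}

```text
time_s: 8.1
position: [0.4356, 0.1453, 0.1849]
tool_rot: [[-1.0, 0.016, 0.0], [0.016, 1.0, 0.0], [-0.0, 0.0, -1.0]]
ft_force: [-0.2, -0.2, -1.1]
grip_width: 0.0075
gripper_force: 69.9
```

>>> {"api": "arm_command", "payload": {"turn": [[0,0,0],[0,0,0],[0,0,0],[0,0,0],[0,0,0],[0,0,0],[0,0,0],[0,0,0],[0,0,0]], "xyz": [[0,0.75,0],[-0.1,0.75,0],[-0.2,0.75,0],[-0.2,0.6,0.2],[-0.07,0.3,0.5],[0,0,0.7],[0,0,0.5],[0,0,0.3],[0,0,0]], "claw": [0,0,0,0,0,0,0,0,0]}}

```text
time_s: 9.0
position: [0.4656, 0.3004, 0.0728]
tool_rot: [[-1.0, 0.015, -0.004], [0.015, 1.0, -0.001], [0.004, -0.001, -1.0]]
ft_force: [0.6, -0.5, -1.0]
grip_width: 0.0079
gripper_force: 69.8
```

```bash
python3 to.py .467 .301 .020 179; python3 - <<'E'
from h import *
z=shot("wrist","w5");b=shot("side","d5")
P=cloud(z);H,S,V=cv2.split(cv2.cvtColor(z['im'],cv2.COLOR_BGR2HSV))
m=(H>5)&(H<16)&(S>180)&(V>120)&(P[...,2]>.04)
Q=P[m];print(len(Q));i=Q[:,0].argsort();Q=Q[i]
print("handle",np.percentile(Q,[1,99],axis=0).round(4),"slope z",np.degrees(np.arctan(np.polyfit(Q[:,0],Q[:,2],1)[0])),np.degrees(np.arctan(np.polyfit(Q[:,0],Q[:,1],1)[0])))
w=cv2.resize(z['im'],(480,360));cv2.imwrite("pics/v5.png",np.hstack([w,cv2.resize(b['im'][120:220,130:230],(320,360))[:, :320]]))
E
```

```text
t 9.0 pos [0.4656 0.3004 0.0728] turn units [-0.017 -0.048  0.023] shift units after turn [-0.028  0.013  1.056] F [ 0.6 -0.5 -1. ] q [ 21.  32.  87.   0.  62. -69.] w 0.0079
1213
handle [[0.3555 0.2911 0.0849]
 [0.4357 0.3119 0.0894]] slope z 0.47497125597871237 -2.3848091421664552
```

View pics/v5.png

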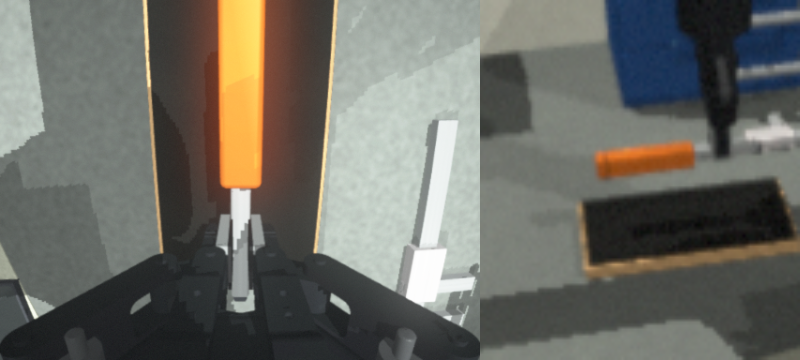

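The stylus is level in the grip and centred over the rest. The caliper at right (430,180) is clear of the fingers. Lowering.

>>> {"api": "arm_command", "payload": {"turn": [[0,0,0],[0,0,0],[0,0,0],[0,0,0],[0,0,0],[0,0,0]], "xyz": [[0,0,0.3],[0,0,0.3],[0,0,0.25],[0,0,0.12],[0,0,0.05],[0,0,0]], "claw": [0,0,0,0,0,0]}}

```text
time_s: 9.7
position: [0.4673, 0.2997, 0.0241]
tool_rot: [[-1.0, 0.016, 0.0], [0.016, 1.0, 0.0], [-0.0, 0.0, -1.0]]
ft_force: [-1.1, 0.6, -1.9]
grip_width: 0.0082
gripper_force: 69.9
```

>>> {"api": "arm_command", "payload": {"turn": [[0,0,0],[0,0,0],[0,0,0]], "xyz": [[0,0,0.03],[0,0,0.03],[0,0,0]], "claw": [0,0,0]}}

```text
time_s: 10.0
position: [0.4671, 0.2996, 0.0209]
tool_rot: [[-1.0, 0.016, 0.0], [0.016, 1.0, 0.0], [-0.0, 0.0, -1.0]]
ft_force: [0.2, 0.7, -1.6]
grip_width: 0.0078
gripper_force: 69.9
```

>>> {"api": "arm_command", "payload": {"turn": [[0,0,0],[0,0,0],[0,0,0]], "xyz": [[0,0,0.015],[0,0,0.015],[0,0,0]], "claw": [0,0,0]}}

```text
time_s: 10.3
position: [0.4672, 0.2997, 0.0196]
tool_rot: [[-1.0, 0.016, 0.0], [0.016, 1.0, 0.0], [-0.0, 0.0, -1.0]]
ft_force: [-0.7, -0.5, 1.7]
grip_width: 0.0075
gripper_force: 70.3
```

>>> {"api": "arm_command", "payload": {"turn": [[0,0,0],[0,0,0],[0,0,0],[0,0,0],[0,0,0],[0,0,0],[0,0,0],[0,0,0],[0,0,0],[0,0,0],[0,0,0]], "xyz": [[0,0,0],[0,0,0],[0,0,0],[0,0,0],[0,0,0],[0,0,-0.3],[0,0,-0.6],[0,0,-0.6],[0,0,-0.6],[0,0,-0.4],[0,0,0]], "claw": [15,30,45,45,45,45,45,45,45,45,45]}}

```text
time_s: 11.4
position: [0.4681, 0.3001, 0.1471]
tool_rot: [[-1.0, 0.016, 0.005], [0.016, 1.0, 0.002], [-0.005, 0.002, -1.0]]
ft_force: [-0.5, -1.1, -0.3]
grip_width: 0.0454
gripper_force: 0.0
```

```bash
cat > sty.py <<'E'
from h import *
z=shot("wrist","w6");P=cloud(z);H,S,V=cv2.split(cv2.cvtColor(z['im'],cv2.COLOR_BGR2HSV))
X,Y,Z=P[...,0],P[...,1],P[...,2]
m=(H>5)&(H<16)&(S>180)&(V>120)&(Z>.029)&(Z<.045)&(X>.25)&(X<.5)
Q=P[m];r=cv2.minAreaRect(Q[:,:2].astype(np.float32)*1000)
print("handle",len(Q),np.percentile(Q,[0.5,50,99.5],axis=0).round(4),r)
m=(S<60)&(Z>.02)&(Z<.04)&(X>.42)&(X<.53)&(np.abs(Y-.3)<.03)
Q=P[m]
if len(Q)>9: print("shaft",len(Q),np.percentile(Q,[0.5,50,99.5],axis=0).round(4))
E
python3 sty.py; python3 to.py .41 .300 .10 179
```

```text
handle 282 [[0.3392 0.2907 0.0312]
 [0.3858 0.3028 0.0338]
 [0.4379 0.3114 0.0359]] ((388.4811706542969, 300.9337463378906), (19.28232192993164, 98.92280578613281), 88.49806213378906)
shaft 788 [[0.4393 0.2946 0.0284]
 [0.4711 0.2997 0.0305]
 [0.5074 0.3046 0.0322]]
t 11.45 pos [0.4674 0.2998 0.1451] turn units [0.009 0.024 0.013] shift units after turn [ 1.148 -0.015  0.903] F [-0.1  0.7 -0.9] q [ 20.  27.  82.  -0.  72. -69.] w 0.0446
```

>>> {"api": "arm_command", "payload": {"turn": [[0,0,0.11],[0,0,0],[0,0,0],[0,0,0],[0,0,0],[0,0,0],[0,0,0],[0,0,0],[0,0,0]], "xyz": [[0.3,0,0],[0.44,0,0.2],[0.3,0,0.5],[0,0,0.6],[0,0,0.5],[0,0,0.4],[0,0,0.2],[0,0,0.06],[0,0,0]], "claw": [45,45,45,45,45,45,45,45,45]}}

```text
time_s: 12.35
position: [0.4151, 0.3008, 0.0212]
tool_rot: [[-1.0, 0.026, -0.001], [0.026, 1.0, -0.0], [0.001, -0.0, -1.0]]
ft_force: [-0.8, 0.4, -0.1]
grip_width: 0.0448
gripper_force: 0.0
```

```bash
python3 to.py .4155 .300 .019 178.5
```

```text
t 12.35 pos [0.4151 0.3008 0.0212] turn units [-0.003 -0.006  0.001] shift units after turn [-0.009 -0.015  0.043] F [-0.8  0.4 -0.1] q [ 23.  33.  96.  -0.  51. -66.] w 0.0448
```

>>> {"api": "arm_command", "payload": {"turn": [[0,0,0],[0,0,0],[0,0,0],[0,0,0],[0,0,0],[0,0,0],[0,0,0]], "xyz": [[0,-0.015,0.04],[0,0,0],[0,0,0],[0,0,0],[0,0,0],[0,0,0],[0,0,0]], "claw": [45,30,15,0,0,0,0], "squeeze": 80}}

```text
time_s: 13.05
position: [0.4153, 0.3002, 0.0202]
tool_rot: [[-1.0, 0.026, 0.001], [0.026, 1.0, 0.0], [-0.001, 0.0, -1.0]]
ft_force: [-0.9, -1.1, 5.3]
grip_width: 0.018
gripper_force: 78.8
```

>>> {"api": "arm_command", "payload": {"turn": [[0,0,0],[0,0,0],[0,0,0],[0,0,0],[0,0,0],[0,0,0]], "xyz": [[0,0,-0.2],[0,0,-0.4],[0,0,-0.6],[0,0,-0.6],[0,0,-0.4],[0,0,0]], "claw": [0,0,0,0,0,0]}}

```text
time_s: 13.65
position: [0.4161, 0.3006, 0.1323]
tool_rot: [[-1.0, 0.026, 0.005], [0.026, 1.0, 0.002], [-0.005, 0.002, -1.0]]
ft_force: [0.4, 0.5, -1.8]
grip_width: 0.018
gripper_force: 78.3
```

```bash
python3 to.py .4 .025 .14 184.6; python3 - <<'E'
from h import *
for s in ("side","scene"):
    z=shot(s,s+"7");P=cloud(z);H,S,V=cv2.split(cv2.cvtColor(z['im'],cv2.COLOR_BGR2HSV))
    m=(H>5)&(H<16)&(S>150)&(V>90)&(P[...,1]>.2)&(P[...,1]<.4)&(P[...,0]<.5)&(P[...,2]>.08)
    Q=P[m];print(s,len(Q))
    if len(Q)>10: print(np.percentile(Q,[2,50,98],axis=0).round(4).tolist(),"pitch",np.degrees(np.arctan(np.polyfit(Q[:,0],Q[:,2],1)[0])))
E
```

```text
t 13.65 pos [0.4161 0.3006 0.1323] turn units [ 0.024  0.063 -1.216] shift units after turn [ 0.763 -5.468 -0.153] F [ 0.4  0.5 -1.8] q [ 23.  24.  89.  -0.  67. -66.] w 0.018
side 162
[[0.3415, 0.2897, 0.1314], [0.3766, 0.2946, 0.1438], [0.4349, 0.3074, 0.1523]] pitch -0.9918427682839931
scene 133
[[0.3876, 0.2913, 0.138], [0.4196, 0.3, 0.1439], [0.4402, 0.3104, 0.2062]] pitch 9.269665324261224
```

```bash
python3 - <<'E'
from h import *
z=load("w2");P=cloud(z);X,Y,Z=P[...,0],P[...,1],P[...,2];V=z['im'].max(2)
def rect(n,Q):
    r=cv2.minAreaRect(Q[:,:2].astype(np.float32)*1000); print(n,len(Q),np.round(r[0],1),np.round(r[1],1),round(r[2],1),np.percentile(Q,[1,99],axis=0).round(4).tolist())
m=(Z>.086)&(Z<.096)&(X>.45)&(X<.6)&(Y<.1)
n,l,st,_=cv2.connectedComponentsWithStats(m.astype(np.uint8))
for i in range(1,n):
    if st[i,4]>15: rect("g",P[l==i])
m=(Z>.114)&(Z<.127)&(X>.5)&(X<.7)&(Y<.1)
rect("top",P[m]); Q=P[m]
# front edge of the top: min x per y bin
b=[(y,np.percentile(Q[(Q[:,1]>y-.004)&(Q[:,1]<y+.004),0],2)) for y in np.arange(Q[:,1].min()+.01,Q[:,1].max()-.01,.01)]
print(np.round(b,4).tolist())
E
```

```text
g 1639 [554.3 -77.3] [ 59.9 101.6] 20.4 [[0.5225, -0.1159, 0.0861], [0.5965, -0.0267, 0.0957]]
g 209 [ 584.  -461.7] [ 9.  44.8] 1.2 [[0.5799, -0.482, 0.0861], [0.588, -0.4396, 0.0917]]
top 3294 [627.6 -75.2] [118.7  74.7] 4.7 [[0.5675, -0.1152, 0.1145], [0.6161, -0.0452, 0.1259]]
[[-0.107, 0.5715], [-0.097, 0.5709], [-0.087, 0.5699], [-0.077, 0.5691], [-0.067, 0.5682], [-0.057, 0.5673]]
```

```bash
python3 - <<'E'
from h import *
z=load("w2");P=cloud(z);Z=P[...,2];V=z['im'].max(2)
a=np.radians(4.7);ex=np.array([np.cos(a),np.sin(a)]);ey=np.array([-np.sin(a),np.cos(a)])
o=np.array([.5675,-.060]) # front face near green
L=(P[...,:2]-o)@np.c_[ex,ey]; x,y=L[...,0],L[...,1]
m=(Z>.087)&(Z<.095)&(x>-.05)&(x<-.006)&(np.abs(y)<.05)
for lo,hi in((-.05,0),(0,.05)):
    k=m&(y>lo)&(y<hi); print(k.sum(),"x",np.percentile(x[k],[2,98]).round(4),"y",np.percentile(y[k],[2,50,98]).round(4))
# front face of box (grey), left corner
k=(Z>.03)&(Z<.07)&(np.abs(x)<.006)&(np.abs(y)<.12); print("face",k.sum(),np.median(x[k]),y[k].min())
k=(Z>.116)&(Z<.125)&(x>0); print("top corner y",np.percentile(y[k],1), "front x",np.percentile(x[k],1))
H,S,_=cv2.split(cv2.cvtColor(z['im'],cv2.COLOR_BGR2HSV));k=(H>45)&(H<85)&(S>120)&(np.abs(y)<.02)&(x>-.04)&(x<0);print("green",k.sum(),np.median(x[k]),np.median(y[k]),np.median(Z[k]))
E
```

```text
455 x [-0.0439 -0.0069] y [-0.0231 -0.0194 -0.0135]
471 x [-0.0444 -0.0069] y [0.0087 0.0125 0.0191]
face 1002 0.0005269361690265862 -0.05741398345709264
top corner y -0.056449597770732385 front x 0.00036442597696069467
green 150 -0.011260655653768133 -0.0021503988851484415 0.08286515555554791
```

```bash
python3 to.py .4026 .0147 .070 184.7
```

```text
t 13.75 pos [0.4148 0.3    0.1292] turn units [ 0.000e+00  1.000e-03 -1.238e+00] shift units after turn [ 0.711 -5.666  1.185] F [ 0.7 -0.4 -3.2] q [ 23.  24.  90.   0.  66. -66.] w 0.0181
```

>>> {"api": "arm_command", "payload": {"turn": [[0,0,-0.4],[0,0,-0.44],[0,0,-0.4],[0,0,0],[0,0,0],[0,0,0],[0,0,0],[0,0,0],[0,0,0],[0,0,0],[0,0,0],[0,0,0]], "xyz": [[0,0,0],[0,0,0],[0,0,0],[0.07,-0.3,0],[0.1,-0.6,0],[0.1,-0.7,0],[0.1,-0.8,0],[0.1,-0.8,0],[0.1,-0.8,0],[0.07,-0.75,0],[0.07,-0.6,0],[0,-0.31,0]], "claw": [0,0,0,0,0,0,0,0,0,0,0,0]}}

```text
time_s: 14.95
position: [0.4017, 0.0127, 0.1286]
tool_rot: [[-0.997, -0.079, -0.002], [-0.079, 0.997, 0.0], [0.002, 0.0, -1.0]]
ft_force: [1.1, 0.6, -1.6]
grip_width: 0.0179
gripper_force: 78.4
```

>>> {"api": "arm_command", "payload": {"turn": [[0,0,0],[0,0,0],[0,0,0],[0,0,0],[0,0,0],[0,0,0]], "xyz": [[0,0,0.2],[0,0,0.4],[0,0,0.35],[0,0,0.2],[0,0,0.03],[0,0,0]], "claw": [0,0,0,0,0,0]}}

```text
time_s: 15.55
position: [0.4023, 0.0149, 0.0701]
tool_rot: [[-0.997, -0.081, -0.001], [-0.081, 0.997, 0.0], [0.001, 0.0, -1.0]]
ft_force: [-0.4, -0.6, -1.8]
grip_width: 0.018
gripper_force: 78.5
```

```bash
python3 to.py .4026 .0147 .070 184.7; python3 - <<'E'
from h import *
a=shot("side","d8");b=shot("scene","s8")
A=cv2.resize(a['im'][150:250,200:300],(400,400),interpolation=2);B=cv2.resize(b['im'][130:230,200:300],(400,400),interpolation=2)
cv2.imwrite("pics/v8.png",np.hstack([A,B]))
for z,n in((a,"side"),(b,"scene")):
    P=cloud(z);X,Y,Z=P[...,0],P[...,1],P[...,2];S=cv2.cvtColor(z['im'],cv2.COLOR_BGR2HSV)[...,1]
    m=(X>.43)&(X<.52)&(np.abs(Y-.02)<.03)&(Z>.06)&(Z<.09)&(z['im'].max(2)>70)
    Q=P[m]; print(n,len(Q),np.percentile(Q,[2,50,98],axis=0).round(4).tolist() if len(Q) else "")
E
```

```text
t 15.55 pos [0.4023 0.0149 0.0701] turn units [ 0.004 -0.016 -0.007] shift units after turn [-0.006 -0.004  0.001] F [-0.4 -0.6 -1.8] q [ -15.   20.  110.   -0.   50. -110.] w 0.018
side 99 [[0.4321, 0.0125, 0.0722], [0.4607, 0.0183, 0.0792], [0.4929, 0.0262, 0.0828]]
scene 67 [[0.431, 0.0165, 0.0706], [0.463, 0.0224, 0.078], [0.4918, 0.0285, 0.0835]]
```

View pics/v8.png

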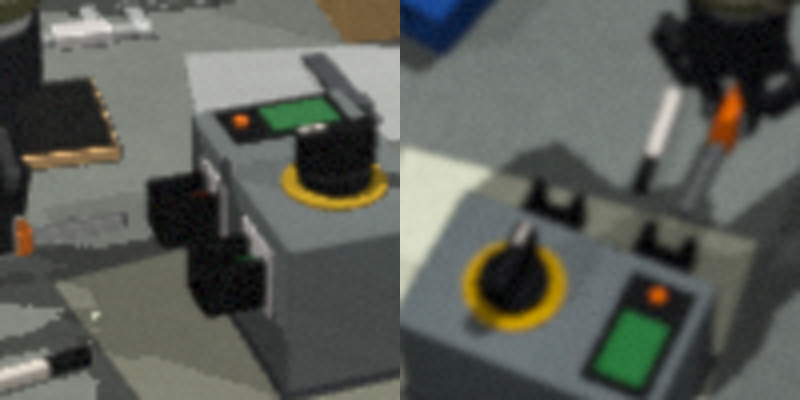

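Side view: the tip (125,220) is in line with the +y guard, where red shows at (205,195). The scene view agrees, with the tip at (690,205). Advancing into the channel.

>>> {"api": "arm_command", "payload": {"turn": [[0,0,0],[0,0,0],[0,0,0],[0,0,0],[0,0,0],[0,0,0],[0,0,0]], "xyz": [[-0.1,0,0],[-0.2,0,0],[-0.2,0,0],[-0.2,0,0],[-0.15,0,0],[-0.05,0,0],[0,0,0]], "claw": [0,0,0,0,0,0,0]}}

```text
time_s: 16.35
position: [0.448, 0.0189, 0.0702]
tool_rot: [[-0.997, -0.082, -0.0], [-0.082, 0.997, 0.0], [0.0, 0.0, -1.0]]
ft_force: [0.1, -0.1, -0.2]
grip_width: 0.0181
gripper_force: 78.5
```

>>> {"api": "arm_command", "payload": {"turn": [[0,0,0],[0,0,0],[0,0,0],[0,0,0]], "xyz": [[-0.08,0,0],[-0.08,0,0],[-0.04,0,0],[0,0,0]], "claw": [0,0,0,0]}}

```text
time_s: 16.75
position: [0.4573, 0.0197, 0.0702]
tool_rot: [[-0.997, -0.082, -0.001], [-0.082, 0.997, 0.0], [0.001, 0.0, -1.0]]
ft_force: [-4.2, -1.4, -1.5]
grip_width: 0.0178
gripper_force: 78.5
```

>>> {"api": "arm_command", "payload": {"turn": [[0,0,0],[0,0,0],[0,0,0]], "xyz": [[-0.04,0,0],[-0.03,0,0],[0,0,0]], "claw": [0,0,0]}}

```text
time_s: 17.05
position: [0.4607, 0.02, 0.0701]
tool_rot: [[-0.997, -0.082, -0.002], [-0.082, 0.997, 0.0], [0.002, 0.0, -1.0]]
ft_force: [-5.5, -0.7, 0.1]
grip_width: 0.0179
gripper_force: 78.5
```

Near fully in. I'll press about 1 mm more and hold for a second.

>>> {"api": "arm_command", "payload": {"turn": [[0,0,0],[0,0,0],[0,0,0],[0,0,0],[0,0,0],[0,0,0],[0,0,0],[0,0,0],[0,0,0],[0,0,0],[0,0,0]], "xyz": [[-0.03,0,0],[0,0,0],[0,0,0],[0,0,0],[0,0,0],[0,0,0],[0,0,0],[0,0,0],[0,0,0],[0,0,0],[0,0,0]], "claw": [0,0,0,0,0,0,0,0,0,0,0]}}

```text
time_s: 18.15
position: [0.4607, 0.0202, 0.0699]
tool_rot: [[-0.997, -0.082, -0.005], [-0.082, 0.997, 0.0], [0.005, 0.001, -1.0]]
ft_force: [-11.8, -1.7, 0.4]
grip_width: 0.018
gripper_force: 78.7
```

>>> {"api": "arm_command", "payload": {"turn": [[0,0,0],[0,0,0],[0,0,0],[0,0,0],[0,0,0],[0,0,0],[0,0,0],[0,0,0],[0,0,0],[0,0,0],[0,0,0],[0,0,0]], "xyz": [[0.1,0,0],[0.2,0,0],[0.3,0,0],[0.3,0,0],[0.3,0,0],[0.15,0,0],[0,0,-0.2],[0,0,-0.4],[0,0,-0.4],[0,0,-0.2],[0,0,0],[0,0,0]], "claw": [0,0,0,0,0,0,0,0,0,0,0,0]}}

```text
time_s: 19.35
position: [0.3956, 0.0144, 0.1302]
tool_rot: [[-0.997, -0.082, 0.001], [-0.082, 0.997, -0.0], [-0.001, -0.0, -1.0]]
ft_force: [0.5, -0.2, -1.0]
grip_width: 0.018
gripper_force: 78.4
```

```bash
python3 to.py .4153 .300 .0202 178.5
```

```text
t 19.35 pos [0.3956 0.0144 0.1302] turn units [-0.002  0.009  1.241] shift units after turn [-0.244  5.719  2.199] F [ 0.5 -0.2 -1. ] q [ -15.   14.  106.    0.   60. -110.] w 0.018
```

>>> {"api": "arm_command", "payload": {"turn": [[0,0,0.4],[0,0,0.44],[0,0,0.4],[0,0,0],[0,0,0],[0,0,0],[0,0,0],[0,0,0],[0,0,0],[0,0,0],[0,0,0],[0,0,0]], "xyz": [[0,0,0],[0,0,0],[0,0,0],[-0.04,0.3,0],[-0.05,0.6,0],[-0.05,0.8,0],[-0.05,0.8,0],[-0.05,0.8,0],[0,0.8,0],[0,0.8,0],[0,0.52,0],[0,0.3,0]], "claw": [0,0,0,0,0,0,0,0,0,0,0,0]}}

```text
time_s: 20.55
position: [0.4145, 0.3018, 0.1292]
tool_rot: [[-1.0, 0.024, -0.001], [0.024, 1.0, -0.0], [0.001, -0.0, -1.0]]
ft_force: [-0.2, -0.3, -1.9]
grip_width: 0.0179
gripper_force: 78.5
```

>>> {"api": "arm_command", "payload": {"turn": [[0,0,0],[0,0,0],[0,0,0],[0,0,0],[0,0,0],[0,0,0],[0,0,0],[0,0,0]], "xyz": [[0,0,0.3],[0,0,0.5],[0,0,0.5],[0,0,0.4],[0,0,0.25],[0,0,0.15],[0,0,0.03],[0,0,0]], "claw": [0,0,0,0,0,0,0,0]}}

```text
time_s: 21.35
position: [0.4151, 0.2999, 0.0239]
tool_rot: [[-1.0, 0.026, 0.0], [0.026, 1.0, -0.0], [-0.0, -0.0, -1.0]]
ft_force: [0.7, 0.1, -0.8]
grip_width: 0.0178
gripper_force: 78.5
```

```bash
python3 to.py .4153 .300 .0202 178.5
```

```text
t 21.35 pos [0.4151 0.2999 0.0239] turn units [-0.     0.001 -0.001] shift units after turn [-0.004  0.002  0.074] F [ 0.7  0.1 -0.8] q [ 23.  33.  96.  -0.  51. -66.] w 0.0178
```

>>> {"api": "arm_command", "payload": {"turn": [[0,0,0],[0,0,0],[0,0,0],[0,0,0]], "xyz": [[0,0,0.03],[0,0,0.02],[0,0,0.02],[0,0,0]], "claw": [0,0,0,0]}}

```text
time_s: 21.75
position: [0.4149, 0.3001, 0.0204]
tool_rot: [[-1.0, 0.026, 0.0], [0.026, 1.0, 0.0], [-0.0, 0.0, -1.0]]
ft_force: [-0.2, 0.1, -2.1]
grip_width: 0.0178
gripper_force: 78.5
```

>>> {"api": "arm_command", "payload": {"turn": [[0,0,0],[0,0,0],[0,0,0],[0,0,0],[0,0,0],[0,0,0],[0,0,0],[0,0,0],[0,0,0],[0,0,0],[0,0,0],[0,0,0]], "xyz": [[0,0,0.01],[0,0,0],[0,0,0],[0,0,0],[0,0,0],[0,0,0],[0,0,-0.3],[0,0,-0.6],[0,0,-0.8],[0,0,-0.8],[0,0,-0.6],[0,0,0]], "claw": [0,15,30,45,60,60,60,60,60,60,60,60]}}

```text
time_s: 22.95
position: [0.4163, 0.3008, 0.1787]
tool_rot: [[-1.0, 0.026, 0.007], [0.026, 1.0, 0.003], [-0.007, 0.003, -1.0]]
ft_force: [0.2, 0.7, -0.4]
grip_width: 0.0601
gripper_force: 0.0
```

```bash
python3 sty.py; python3 to.py .627 -.042 .22 185.5;python3 - <<'E'
from h import *
z=load("w6");cv2.imwrite("pics/w9.png",z['im'])
E
```

```text
handle 262 [[0.3387 0.2903 0.0316]
 [0.3909 0.3083 0.0343]
 [0.4369 0.3108 0.0365]] ((387.945556640625, 300.4313049316406), (19.500911712646484, 98.31588745117188), 88.91712188720703)
shaft 586 [[0.4393 0.2932 0.0285]
 [0.4714 0.2987 0.0305]
 [0.5069 0.3041 0.0324]]
t 23.0 pos [0.4154 0.3004 0.1763] turn units [ 0.015  0.041 -1.397] shift units after turn [-3.555 -7.221 -0.874] F [-0.7 -0.1 -0.6] q [ 23.  21.  86.  -0.  73. -66.] w 0.0597
```

The stylus is back on the rest with its centre at about (0.423, 0.300). Now to the knob.

>>> {"api": "arm_command", "payload": {"turn": [[0,0,-0.47],[0,0,-0.47],[0,0,-0.46],[0,0,0],[0,0,0],[0,0,0],[0,0,0],[0,0,0],[0,0,0],[0,0,0],[0,0,0],[0,0,0]], "xyz": [[0,0,-0.3],[0,0,-0.3],[0,0,-0.3],[-0.17,-0.35,0],[-0.33,-0.67,0],[-0.38,-0.77,0],[-0.38,-0.77,0],[-0.38,-0.77,0],[-0.38,-0.77,0],[-0.38,-0.77,0],[-0.38,-0.77,0],[-0.38,-0.77,0]], "claw": [60,60,60,60,60,60,60,60,60,60,60,60]}}

```text
time_s: 24.2
position: [0.6033, -0.0054, 0.218]
tool_rot: [[-0.995, -0.096, -0.003], [-0.096, 0.995, 0.001], [0.003, 0.001, -1.0]]
ft_force: [0.6, -0.2, -0.6]
grip_width: 0.0602
gripper_force: 0.0
```

>>> {"api": "arm_command", "payload": {"turn": [[0,0,0],[0,0,0],[0,0,0]], "xyz": [[-0.27,-0.55,0],[-0.13,-0.26,0],[0,0,0]], "claw": [60,60,60]}}

```text
time_s: 24.5
position: [0.6268, -0.0431, 0.2181]
tool_rot: [[-0.996, -0.094, -0.002], [-0.094, 0.996, 0.001], [0.002, 0.001, -1.0]]
ft_force: [-0.4, 1.2, -0.9]
grip_width: 0.0602
gripper_force: 0.0
```

```bash
python3 to.py .627 -.042 .137 185.5; python3 - <<'E'
from h import *
z=shot("wrist","w10");P=cloud(z);Z=P[...,2]
m=(Z>.158)&(Z<.172)&(np.hypot(P[...,0]-.627,P[...,1]+.042)<.045)
Q=P[m];print(len(Q))
if len(Q)>8: print(cv2.minAreaRect(Q[:,:2].astype(np.float32)*1000))
E
```

```text
t 24.5 pos [ 0.6268 -0.0431  0.2181] turn units [ 0.01  -0.027 -0.018] shift units after turn [-0.005  0.022  1.622] F [-0.4  1.2 -0.9] q [ -15.   30.   62.   -0.   88. -110.] w 0.0602
1717
((626.1453247070312, -41.27638626098633), (55.48533248901367, 16.005329132080078), 3.484084129333496)
```

View pics/w10.png

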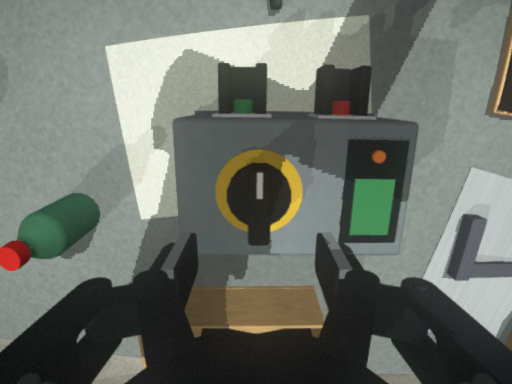

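The view shows the knob centred at (258,195), with red and green out in their guards, and the depth places it at (626,-41) mm. Descending and gripping.

>>> {"api": "arm_command", "payload": {"turn": [[0,0,0.1],[0,0,0],[0,0,0],[0,0,0],[0,0,0],[0,0,0],[0,0,0],[0,0,0],[0,0,0],[0,0,0],[0,0,0],[0,0,0]], "xyz": [[0,0.03,0.2],[0,0,0.4],[0,0,0.4],[0,0,0.35],[0,0,0.2],[0,0,0.05],[0,0,0],[0,0,0],[0,0,0],[0,0,0],[0,0,0],[0,0,0]], "claw": [60,60,60,60,60,60,60,40,20,0,0,0], "squeeze": 50}}

```text
time_s: 25.75
position: [0.6268, -0.041, 0.1405]
tool_rot: [[-0.996, -0.087, 0.001], [-0.087, 0.996, -0.001], [-0.001, -0.001, -1.0]]
ft_force: [-1.3, -0.8, 5.7]
grip_width: 0.0149
gripper_force: 50.6
```

>>> {"api": "arm_command", "payload": {"turn": [[0,0,0.5],[0,0,1],[0,0,1],[0,0,1],[0,0,1],[0,0,1],[0,0,1],[0,0,1],[0,0,1],[0,0,1],[0,0,1],[0,0,0.6]], "xyz": [[0,0,0],[0,0,0],[0,0,0],[0,0,0],[0,0,0],[0,0,0],[0,0,0],[0,0,0],[0,0,0],[0,0,0],[0,0,0],[0,0,0]], "claw": [0,0,0,0,0,0,0,0,0,0,0,0]}}

```text
time_s: 26.95
position: [0.6268, -0.041, 0.1406]
tool_rot: [[-0.634, 0.773, 0.001], [0.773, 0.634, -0.001], [-0.001, 0.0, -1.0]]
ft_force: [-0.9, -1.9, 5.2]
grip_width: 0.0154
gripper_force: 50.6
```

>>> {"api": "arm_command", "payload": {"turn": [[0,0,0.5],[0,0,0.3],[0,0,0],[0,0,0]], "xyz": [[0,0,0],[0,0,0],[0,0,0],[0,0,0]], "claw": [0,0,0,0]}}

```text
time_s: 27.35
position: [0.6268, -0.0411, 0.1405]
tool_rot: [[-0.581, 0.814, 0.001], [0.814, 0.581, -0.001], [-0.001, 0.0, -1.0]]
ft_force: [-0.9, -2.3, 4.5]
grip_width: 0.0149
gripper_force: 50.6
```

```bash
python3 to.py .6268 -.041 .1405 125; python3 -c "
from h import *
o=env.observe();print(o['wrist_torque'],o['ft_force'])"
```

```text
t 27.35 pos [ 0.6268 -0.0411  0.1405] turn units [0.004 0.016 0.103] shift units after turn [0.001 0.    0.   ] F [-0.9 -2.3  4.5] q [-15.  34.  69.  -0.  77. -50.] w 0.0149
[-0.29122477  0.23574686  0.15900372] [-0.93948498 -2.31069199  4.4507775 ]
```

>>> {"api": "arm_command", "payload": {"turn": [[0,0,0.3],[0,0,0],[0,0,0],[0,0,0],[0,0,0],[0,0,0],[0,0,0],[0,0,0],[0,0,0],[0,0,0]], "xyz": [[0,0,0],[0,0,0],[0,0,0],[0,0,0],[0,0,0],[0,0,0],[0,0,0],[0,0,0],[0,0,0],[0,0,0]], "claw": [0,0,0,0,0,0,0,0,0,0]}}

```text
time_s: 28.35
position: [0.6268, -0.0411, 0.1405]
tool_rot: [[-0.56, 0.829, 0.001], [0.829, 0.56, -0.001], [-0.002, 0.0, -1.0]]
ft_force: [-1.2, -2.3, 6.0]
grip_width: 0.015
gripper_force: 50.7
```

```bash
python3 -c "
from h import *
o=env.observe();print(o['wrist_torque'],o['ft_force'])
z=shot('scene','s11');P=cloud(z);Z=P[...,2]
m=(Z>.158)&(Z<.172)&(np.hypot(P[...,0]-.629,P[...,1]+.038)<.04);print(m.sum(), cv2.minAreaRect(P[m][:,:2].astype(np.float32)*1000))"
```

```text
[-0.37848603  0.22012933  0.42077699] [-1.16909566 -2.32665731  6.00284873]
55 ((628.47119140625, -38.80785369873047), (16.15926742553711, 52.4507942199707), 33.200653076171875)
```

Torque has jumped past the spring's 0.155 N m, so the knob is on its stop, held for a second. Releasing.

>>> {"api": "arm_command", "payload": {"turn": [[0,0,0],[0,0,0],[0,0,0],[0,0,0],[0,0,0],[0,0,0],[0,0,0],[0,0,0],[0,0,0],[0,0,0],[0,0,0],[0,0,0]], "xyz": [[0,0,0],[0,0,0],[0,0,0],[0,0,0],[0,0,0],[0,0,0],[0,0,0],[0,0,-0.3],[0,0,-0.6],[0,0,-0.8],[0,0,-0.6],[0,0,0]], "claw": [20,40,60,85,85,85,85,85,85,85,85,85]}}

```text
time_s: 29.6
position: [0.6278, -0.0408, 0.2596]
tool_rot: [[-0.559, 0.829, 0.008], [0.829, 0.56, -0.002], [-0.006, 0.006, -1.0]]
ft_force: [-0.6, 0.2, -0.0]
grip_width: 0.0852
gripper_force: 0.0
```

```bash
python3 - <<'E'
from h import *
o=env.observe();print(o['position'],o['grip_width'],o['ft_force'])
for n,s in(("scene","s12"),("side","d12")):
    z=shot(n,s);P=cloud(z);X,Y,Z=P[...,0],P[...,1],P[...,2]
    m=(Z>.158)&(Z<.172)&(np.hypot(X-.627,Y+.04)<.045)
    if m.sum()>8: print(n,"knob",m.sum(),cv2.minAreaRect(P[m][:,:2].astype(np.float32)*1000))
    H,S,V=cv2.split(cv2.cvtColor(z['im'],cv2.COLOR_BGR2HSV))
    m=(H>5)&(H<16)&(S>150)&(V>90)&(np.abs(Y-.3)<.1)&(X>.25)&(X<.5)&(Z>.02);Q=P[m]
    print("handle",len(Q),np.percentile(Q,[2,50,98],axis=0).round(3).tolist())
E
```

```text
[ 0.62778516 -0.04077708  0.25962553] 0.08518602019026524 [-0.62475601  0.16407929 -0.02476018]
scene knob 108 ((628.7030639648438, -38.639869689941406), (54.223121643066406, 16.683862686157227), 3.4302337169647217)
handle 119 [[0.342, 0.292, 0.023], [0.39, 0.301, 0.032], [0.439, 0.312, 0.038]]
side knob 109 ((625.92236328125, -41.31294631958008), (56.1634635925293, 18.018218994140625), 7.375494480133057)
handle 215 [[0.339, 0.288, 0.02], [0.386, 0.295, 0.033], [0.434, 0.312, 0.04]]
```

The knob has sprung back, the stylus lies on the rest, and the arm is clear, so I'm handing in.

```bash
python3 -c "
from rig import env
print(env.close_job())"
```

```text
the job is handed in; nothing more can be done
None
```

I handed the job in at about 30 s of the 72 s allowed, and no verdict was returned. By my measurements the stylus was drawn and laid on the rest, red was pushed fully in and held for about a second, the stylus went back on the rest, and the knob was held at its stop and sprang back.

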